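# Weigh a loaded centrifuge bucket on the beam balance

### The job

Set the centrifuge bucket with its tubes gently on the balance's round pan, keeping it upright, then slide the steel counterpoise along the beam until the beam comes to rest level by itself, and let go of everything. Pinch or push the counterpoise only lightly, do not force the balance, and leave the bottle and the tube rack where they stand.

Things in the scene. Friction and masses are not known exactly. Their poses are not given: they have to be found in the camera images.
- bucket: The load: round metal centrifuge bucket, 48 mm in diameter and 60 mm tall, with five capped sample tubes standing 16 mm out of its top (76 mm overall). Solid, closed, about 0.28 to 0.50 kg (differs each time, not told). Origin: centre of its underside; z up. It starts standing on the bench.
- balance: Grey stand of the beam balance, fixed: foot 130 x 400 x 18 mm. Origin on the bench under the pivot, z up; y runs along the beam to the pan end, x across it. Pivot 120 mm up, between cheeks 130 mm tall (62 mm across, 36 mm along the beam). A level mark, a post 122 mm tall, stands beside the beam at y -236 mm, x -18 mm.
- pan_top (a point): Centre of the upper face of the flat round steel pan, 100 mm in diameter, 4 mm thick. A linkage keeps the pan level. It is carried by the beam 120 mm from the pivot along the stand's +y and lies 150 mm above the bench when the beam is level; it rises and sinks by 18 mm as the beam tilts. Empty, it starts raised; the bucket's weight takes it down to its lower stop.
- knob_top (a point): Top centre of the counterpoise's knob. Counterpoise: dark steel block (42 mm across the beam, 30 along it, 40 tall) centred on the beam, with an upright round knob on top, 20 mm in diameter, 36 mm tall; knob top 56 mm above the beam's middle line. 0.45 kg; slides along the arm on the stand's -y side and stays where left (2.5 N friction). Delicate: pinch under 25 N.
- beam_tip (a point): End of the beam on the counterpoise side, on the beam's middle line (steel bar 8 mm wide, 16 mm tall), 250 mm from the pivot. 120 mm above the bench when level.
- beam (a joint): Tilt of the beam in rad: 0 level, positive with the pan end up and the counterpoise end down; stops at -0.15 and +0.15. Swings freely and is damped: left alone it comes to rest in about 2 s. Near balance the tilt changes by about 0.0083 rad for each mm that the counterpoise is moved (outwards: positive).
- poise (a joint): Position of the counterpoise along the beam in m, 0 to 0.15, growing away from the pivot; its middle is 50 mm plus this value from the pivot. balancing a load on the pan needs about 0.267 mm per gram, less 7 mm.
- bottle: Bystander: amber bottle with a white cap, 56 mm in diameter, 130 mm tall. Origin: centre of its underside.
- rack: Bystander: white block rack 58 x 78 x 40 mm with six capped tubes standing 18 mm out of its top. Origin: centre of its underside.

How it is judged:
By the outcome, as a careful person would: the job done as asked, in the order asked, and still so for the second after the job is handed in, with the robot touching nothing.
It also fails if it takes over 72 s, if anything falls off the work surface, if the arm or the gripper's body presses on something with over 40 N, if the wrist force passes 120 N, or if a joint passes its speed limit or range.

### The arm

A 6-joint arm with a two-finger parallel gripper is mounted at the origin on the work surface. World frame = base frame: x ahead of the robot, y to its left, z up, the work surface at z = 0. Lengths are in mm, angles in rad, forces in N, time in s.
With the tool pointing down it reaches from about 250 to 725 mm from the base axis. Payload 9.7 kg.
Tool frame: the origin (TCP) lies where the fingers leave the gripper's body, on its centre line; the fingertips stand 73 mm ahead of it and the grasp point (between the pads) lies 54 mm ahead of it (r.pinch_z is the distance from the TCP to the grasp point, in mm); z points along the fingers, y is the line along which they close (so a half turn about z gives the same grasp; the last joint's range is limited). The gripper opens to 85 mm and grips with 20 to 120 N. Pads are 22 mm wide; open, the fingers measure 114 mm over their backs; the gripper's body (76 mm by 85 mm) begins 54 mm behind the grasp point. The pads swing forward as they close: fully open they stand 13 mm farther back than shut.
Start: joints at [-1.147, 0.087, 0.176, 1.66, 0, 1.571], TCP at [226.172, -501.342, 303.884] pointing down, gripper open.
Joint ranges: [-3.13, 3.13], [-0.85, 1.81], [-1.15, 1.24], [-2.2, 2.28], [-1.44, 1.52], [-3.14, 3.14]. Speed limits (rad/s): [2.22, 2.22, 2.57, 3.14, 3.14, 3.14].

### API

Orientations are given as a unit quaternion [w, x, y, z].
In Python, from bench import r gives the robot as it stands.
- The arm moves only by the tool send_rows, never from a script. Its argument "targets" is a list of rows, each a list of 7 numbers: the shift along the tool's x, y, z in mm, then the turn, a rotation vector about the tool's x, y, z in rad, then the finger opening in mm, from 0 to 85.4. A call has 1 to 12 rows; each row shifts and turns the commanded pose from where the row before left it, along the tool's axes as they then stand; what a row does not reach is not made up. A row lasts 1/10 s, in which the tool goes at most 50 mm and 8.59 degrees, less where a joint would pass 70% of its speed; a pose out of reach is approached as far as the arm can. A call with a gripper value outside its range is refused whole. The fingers move at their own pace and stop on an object; "grip_force" is the grip in N (left out, the last holds). Time passes only in rows, so rows that do not move let the fingers close. It gives the time, the measured TCP pose, the force, the opening and the grip force at its end, in the units of the state.
- r.observe(): the state, without advancing time (a new reading comes with each control period).
- r.capture(name): name is "side" or "top"; returns a dict with "color" (420x560x3 uint8, red, green, blue), "mtx" (3x3 intrinsics, pixels), "R" (3x3) and "t" (3): a world point X has camera coordinates R X + t. Camera axes: x right, y down, z forward; pixel columns grow to the right and rows downward; lengths in mm; the calibration is good to about 2 mm. A picture is of the moment at which its call begins. There is no depth.
- r.hand_in(): hands the job in; it is judged then, once.
Trained networks look in the newest picture that a camera, given by its name, has taken for a name from the list of things; names that differ only in an ending like _2 or _b are one class to them, and where a whole thing is asked for, a point or a joint stands for the part that bears it (a point fixed in the world has none). Each returns a list of dicts, best first, with "confidence" (0 to 1); they miss things now and then, are a little off and sometimes report something else, mostly with a low value. They report only what shows in the picture. A call takes as long as a camera call.
- r.masks_of(camera, label): "pixels" (420x560 bool, what is visible of it) and "bbox" ([left, top, right, bottom] in pixels, round what is visible of it).
- r.landmark_of(camera, label): "at" ([row, column] in pixels: a listed point, or the origin of a listed thing).
The state is a dict: "time": time; "joint_pos": joint angles; "qvel": joint speeds; "effort": joint torques, N m; "ee_pos": TCP position; "orientation": TCP orientation; "wrist_force": force on the tool from outside, world axes, zero at the start; "torque": the same for the moment, N m; "gripper_width": finger opening in mm; "grasp_force": force on a finger pad.
Only numpy, scipy, OpenCV 4.12 (cv2) and the standard library are available. Lean on these libraries where they do the work, as an engineer would, in place of code of your own. Each camera call takes 0.05 s, during which the arm holds its last target. There are 200 camera calls.

## Working session

There is one attempt and no reset: what is moved stays moved. The work goes in short steps, Python scripts to look and compute and a tool call to move; the robot and the scene stay as the last step left them, time stands still between calls to the robot, and variables do not carry over. Pictures are saved under pics/ and viewed, at most 10 in all, crops included, and the job is handed in when it is done.

Besides the shell and the picture viewer there is one more tool, called after "Emit:" in YAML: its name, and indented under it one key for each argument. send_rows: Moves the arm, as the interface text tells. Its arguments: {"type":"object","properties":{"targets":{"type":"array","items":{"type":"array","items":{"type":"number"}}},"grip_force":{"type":"number"}},"required":["targets"]}

```bash
mkdir -p pics; ls
cat > h.py <<'E'
from bench import r
import numpy as np, cv2
def tri(obs):
    A=[];
    for c,(row,col) in obs:
        P=c["mtx"]@np.c_[c["R"],c["t"]]
        A+= [col*P[2]-P[0], row*P[2]-P[1]]
    X=np.linalg.svd(np.array(A))[2][-1]; return X[:3]/X[3]
def onz(c,rc,z):
    d=np.linalg.inv(c["mtx"])@[rc[1],rc[0],1]; R=np.array(c["R"]); d=R.T@d; o=-R.T@np.array(c["t"]).ravel()
    return o+d*(z-o[2])/d[2]
def proj(c,X):
    p=np.array(c["mtx"])@(np.array(c["R"])@X+np.array(c["t"]).ravel()); return p[1]/p[2],p[0]/p[2]
E
python3 - <<'E'
from h import *
C={n:r.capture(n) for n in("side","top")}
for n in C: cv2.imwrite(f"pics/{n}0.png",C[n]["color"][:,:,::-1])
for l in["bucket","balance","pan_top","knob_top","beam_tip","bottle","rack"]:
    o=[]
    for n in C:
        d=r.landmark_of(n,l)
        print(l,n,[(np.round(x["at"],1).tolist(),round(x["confidence"],2)) for x in d[:2]])
        if d:o.append((C[n],d[0]["at"]))
    if len(o)==2: 
        X=tri(o);print("   ",X.round(1),[np.round(np.subtract(proj(c,X),a),1).tolist() for c,a in o])
s=r.observe();print({k:np.round(s[k],3) for k in s})
for n in C: print(n,-np.array(C[n]["R"]).T@np.array(C[n]["t"]).ravel())
E
```

```text
pics
bucket side [([202.3, 372.5], 0.82)]
bucket top []
balance side [([239.1, 258.2], 0.93)]
balance top [([186.0, 288.6], 0.89)]
    [609.9  -1.6  -6.2] [[-0.1, -1.0], [0.8, 0.5]]
pan_top side [([210.3, 224.2], 0.92), ([344.8, 241.5], 0.65)]
pan_top top [([176.1, 229.0], 0.6)]
    [599.  118.3 165.5] [[-0.4, -2.0], [1.6, 1.2]]
knob_top side [([166.4, 272.4], 0.79), ([157.7, 300.0], 0.22)]
knob_top top [([165.7, 331.7], 0.7), ([167.2, 400.7], 0.54)]
    [621.7 -87.2 162.1] [[0.1, 0.4], [-0.4, -0.3]]
beam_tip side [([159.3, 300.1], 0.6)]
beam_tip top [([161.7, 397.7], 0.79)]
    [ 641.8 -234.1  102.5] [[0.1, 0.6], [-0.6, -0.4]]
bottle side [([345.6, 243.4], 0.64)]
bottle top [([266.6, 172.0], 0.93)]
    [4.243e+02 2.703e+02 1.000e-01] [[-0.2, -1.4], [0.9, 0.6]]
rack side [([251.3, 328.4], 0.67)]
rack top [([259.6, 314.9], 0.59), ([255.7, 424.2], 0.51)]
    [435.9 -58.7   4.1] [[-0.1, -0.9], [0.7, 0.4]]
{'time': np.float64(0.8), 'joint_pos': array([-1.147,  0.087,  0.176,  1.66 ,  0.   ,  1.571]), 'qvel': array([ 0.001,  0.001, -0.   ,  0.   , -0.002, -0.002]), 'effort': array([-0.0000e+00, -5.2006e+01,  4.6483e+01,  1.0000e-03, -0.0000e+00,
        0.0000e+00]), 'ee_pos': array([ 226.188, -501.324,  303.904]), 'orientation': array([0.   , 0.978, 0.21 , 0.   ]), 'wrist_force': array([-0.104,  0.223,  0.121]), 'torque': array([-0.021,  0.015, -0.03 ]), 'grasp_force': np.float64(0.0), 'gripper_width': np.float64(85.27)}
side [ -6.98271685 691.58261834 794.45370313]
top [ 393.26196766    4.48185065 1172.42574271]
```

View pics/side0.png

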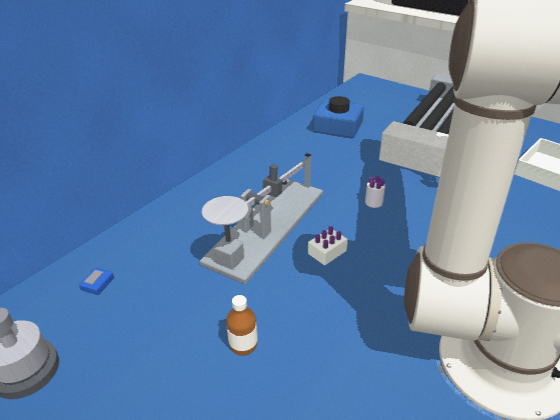

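View pics/top0.png

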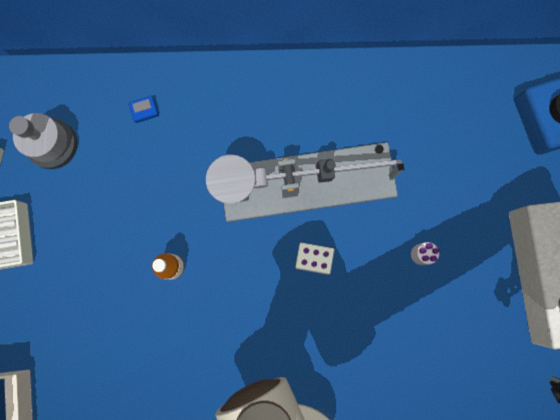

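Side view: the pan is at (210,224), knob about (168,273), bucket (192,375), bottle (325,241) and rack (245,328). The top view shows the pan at (179,231), bucket (253,425), rack (258,315) and bottle (266,168), which agrees with the networks. The `bucket` top landmark is missing, so I'll use masks for it.

Run:
```python
from h import *
C={n:r.capture(n) for n in("side","top")}
np.save("c0.npy",C,allow_pickle=True)
for l in["bucket","pan_top"]:
    for n in C:
        for m in r.masks_of(n,l)[:2]:
            p=m["pixels"]; rr,cc=np.nonzero(p); print(l,n,round(m["confidence"],2),np.array(m["bbox"]).round(1),rr.mean().round(1),cc.mean().round(1),len(rr))
d=r.landmark_of("side","bucket"); print("bucket side z0",onz(C["side"],d[0]["at"],0))
print([ (x["at"],x["confidence"]) for x in r.landmark_of("top","bucket")])
for z in(60,40,0): print(z,onz(C["top"],(253,425),z))
print("pan",onz(C["top"],(179,231),168),onz(C["side"],(210.3,224.2),168))
# synthetic projections for bucket centroids
```

```text
bucket side 0.75 [366.8 175.1 387.  207.2] 192.1 374.3 499
bucket top 0.77 [411.4 243.5 438.3 262. ] 252.9 424.4 498
pan_top side 0.69 [197.7 195.3 247.7 244.5] 211.9 224.7 1160
pan_top side 0.27 [366.7 173.2 389.1 209. ] 191.8 374.5 503
pan_top top 0.72 [203.  153.  257.2 201.9] 178.1 229.9 1928
bucket side z0 [ 443.17470745 -313.10124687    0.        ]
[([254.1, 422.8], 0.98)]
60 [ 446.23158885 -294.49711833   60.        ]
40 [ 447.18391527 -299.87237994   40.        ]
0 [ 449.08856811 -310.62290314    0.        ]
pan [595.79020657 116.33601582 168.        ] [592.12218172 119.0115624  168.        ]
```

```bash
cat >> h.py <<'E'
from scipy.optimize import least_squares
a=np.linspace(0,2*np.pi,60)
def ring(c,R,z): return np.c_[c[0]+R*np.cos(a),c[1]+R*np.sin(a),np.full(60,z)]
def bb(c,P):
    q=np.array([proj(c,p) for p in P]); return np.array([q[:,1].min(),q[:,0].min(),q[:,1].max(),q[:,0].max()])
E
python3 - <<'E'
from h import *
C=np.load("c0.npy",allow_pickle=True).item()
O={"side":[366.8,175.1,387,207.2],"top":[411.4,243.5,438.3,262]}
f=lambda v:np.concatenate([bb(C[n],np.r_[ring(v,24,0),ring(v,24,60),ring(v,19,76)])-O[n] for n in O])
s=least_squares(f,[445,-309],diff_step=1e-3);print("bucket",s.x,s.fun.round(1))
O={"side":[197.7,195.3,247.7,230],"top":[203,153,257.2,201.9]}
f=lambda v:np.concatenate([(bb(C[n],ring(v,50,v[2]))-O[n])[[0,1,2] if n=="side" else [0,1,3]] for n in O])
s=least_squares(f,[597,118,168],diff_step=1e-3);print("pan",s.x,s.fun.round(1))
E
```

```text
bucket [ 444.42475151 -303.76141582] [-2.2  0.7 -2.2  0.7  0.2 -0.7  2.1  3.6]
pan [597.02519732 120.56943245 171.78449462] [ 0.6 -0.5 -2.4  0.9  0.8  0.7]
```

Emit:
send_rows:
  targets:
    - [40, -12.4, 10, 0, 0, 0, 85]
    - [40, -12.4, 10, 0, 0, 0, 85]
    - [40, -12.4, 10, 0, 0, 0, 85]
    - [40, -12.4, 10, 0, 0, 0, 85]
    - [40, -12.4, 10, 0, 0, 0, 85]
    - [40, -12.4, 10, 0, 0, 0, 85]
    - [40, -12.4, 10, 0, 0, 0, 85]
    - [0, 0, 20, 0, 0, 0, 85]
    - [0, 0, 15, 0, 0, 0, 85]
    - [0, 0, 0, 0, 0, 0, 85]
  grip_force: 30

```text
time: 2.2
ee_pos: [444.8, -306.7, 196.6]
orientation: [-0.001, 0.978, 0.21, -0.001]
wrist_force: [0.6, 0.2, -0.5]
gripper_width: 85.0
grasp_force: 0.0
```

Run:
```python
from h import *
C={n:r.capture(n) for n in("side","top")}
s=C["side"]["color"][130:250,310:450,::-1]; t=C["top"]["color"][190:310,350:490,::-1]
cv2.imwrite("pics/c1.png",np.hstack([cv2.resize(s,None,fx=2.8,fy=4),cv2.resize(t,None,fx=2.8,fy=4)]))
for n in C:print(n,[(np.round(x["at"],1),x["confidence"]) for x in r.landmark_of(n,"bucket")])
print(r.observe()["ee_pos"])
p=r.observe()["ee_pos"].copy() if hasattr(r.observe()["ee_pos"],"copy") else r.observe()["ee_pos"]
print({n:proj(C[n],np.array([p[0],p[1],p[2]-73])) for n in C})
```

```text
side [(array([200.6, 372.5]), 0.8)]
top [(array([255.8, 423.5]), 0.73)]
[ 445.47055878 -307.86643969  199.97943581]
{'side': (np.float64(162.56553559621017), np.float64(378.78259075159104)), 'top': (np.float64(251.58428693958427), np.float64(440.3424333171457))}
```

View pics/c1.png

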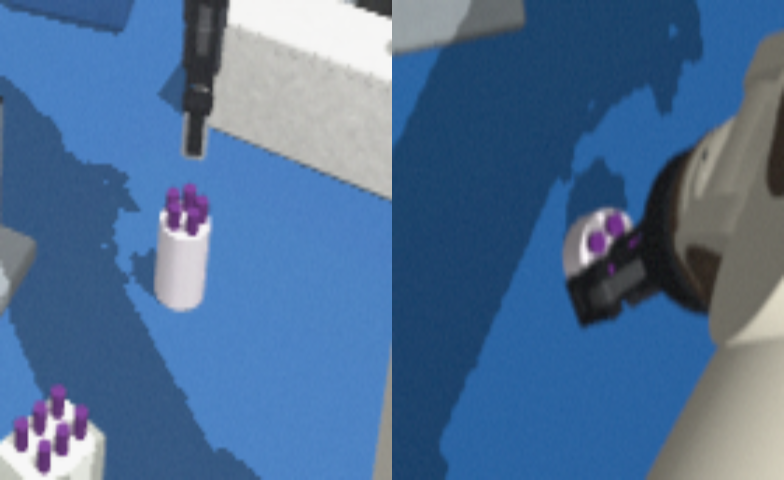

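Run:
```python
from h import *
C=np.load("c0.npy",allow_pickle=True).item()
for p in[(445.5,-308),(450,-308),(445.5,-303)]:
  print(p,[proj(C["side"],np.array([*p,z])) for z in(0,30,60)],proj(C["top"],np.array([*p,60])), bb(C["top"],ring(p,24,60)))
```

```text
(445.5, -308) [(np.float64(201.78924225272274), np.float64(373.75854500049593)), (np.float64(192.93127503273988), np.float64(374.8956511551823)), (np.float64(183.82459474928825), np.float64(376.064684855794))] (np.float64(253.24497764984199), np.float64(431.248701593818)) [420.16588099 242.23029493 442.34306389 264.3149175 ]
(450, -308) [(np.float64(201.21670966471387), np.float64(372.31177492979515)), (np.float64(192.36553961733946), np.float64(373.4269960195258)), (np.float64(183.26626586368997), np.float64(374.57347743802626))] (np.float64(251.17497869642997), np.float64(431.1392654852926)) [420.06238214 240.17195874 442.22769475 262.23320804]
(445.5, -303) [(np.float64(202.66020731259223), np.float64(372.8790195633409)), (np.float64(193.79301027515842), np.float64(374.0066562337885)), (np.float64(184.67623342863703), np.float64(375.16603183410786))] (np.float64(253.27891661375395), np.float64(428.94096204494036)) [417.86029762 242.26495052 440.03351013 264.34813091]
```

Emit:
send_rows:
  targets:
    - [1, -2, 25, 0, 0, 0, 85]
    - [0, 0, 25, 0, 0, 0, 85]
    - [0, 0, 25, 0, 0, 0, 85]
    - [0, 0, 20, 0, 0, 0, 85]
    - [0, 0, 15, 0, 0, 0, 85]
    - [0, 0, 0, 0, 0, 0, 60]
    - [0, 0, 0, 0, 0, 0, 40]
    - [0, 0, 0, 0, 0, 0, 40]
    - [0, 0, 0, 0, 0, 0, 40]
    - [0, 0, 0, 0, 0, 0, 40]
  grip_force: 40

```text
time: 3.4
ee_pos: [446.3, -305.2, 90.5]
orientation: [0.001, 0.978, 0.21, 0.001]
wrist_force: [-1.0, 1.0, 6.1]
gripper_width: 47.3
grasp_force: 42.3
```

Emit:
send_rows:
  targets:
    - [0, 0, 0, 0, 0, 0, 40]
    - [0, 0, -10, 0, 0, 0, 40]
    - [0, 0, -30, 0, 0, 0, 40]
    - [0, 0, -40, 0, 0, 0, 40]
    - [0, 0, -40, 0, 0, 0, 40]
    - [0, 0, -40, 0, 0, 0, 40]
    - [0, 0, -30, 0, 0, 0, 40]
    - [0, 0, -10, 0, 0, 0, 40]
    - [0, 0, 0, 0, 0, 0, 40]
    - [0, 0, 0, 0, 0, 0, 40]
    - [0, 0, 0, 0, 0, 0, 40]
    - [0, 0, 0, 0, 0, 0, 40]

```text
time: 4.6
ee_pos: [445.5, -304.6, 287.3]
orientation: [-0.001, 0.978, 0.21, -0.001]
wrist_force: [-1.0, -0.1, -5.0]
gripper_width: 47.2
grasp_force: 42.8
```

Run:
```python
from h import *
F=[]
for i in range(6):
    r.capture("side"); s=r.observe(); F.append(s["wrist_force"])
print(np.round(F,2),np.mean(F,0),s["ee_pos"],s["orientation"],s["gripper_width"])
C={n:r.capture(n) for n in("side","top")}
for n in C:
    for l in("pan_top","beam_tip","knob_top","bucket"):
        d=r.landmark_of(n,l); print(n,l,[(np.round(x["at"],1),round(x["confidence"],2)) for x in d[:2]])
s=C["side"]["color"][130:250,310:450,::-1]
```

```text
[[-0.05 -0.47 -5.26]
 [ 0.54 -1.02 -5.3 ]
 [-0.   -0.07 -3.68]
 [ 0.19  0.59 -5.73]
 [-0.38  0.52 -5.22]
 [ 0.34  0.21 -4.9 ]] [ 0.10694348 -0.03912615 -5.01566138] [ 445.77455914 -304.81161126  288.70032729] [-1.04890933e-04  9.77631723e-01  2.10324026e-01 -7.94461546e-05] 47.04304134514891
side pan_top [(array([207.3, 223.1]), 0.94), (array([139.2, 381.7]), 0.58)]
side beam_tip [(array([159.9, 303.3]), 0.6)]
side knob_top [(array([168.7, 275. ]), 0.66)]
side bucket [(array([138.4, 382.9]), 0.55)]
top pan_top [(array([176.3, 225.2]), 0.96)]
top beam_tip [(array([164.2, 399.5]), 0.93)]
top knob_top [(array([164.1, 334.5]), 0.91), (array([177.3, 226.6]), 0.22)]
top bucket []
```

Emit:
send_rows:
  targets:
    - [12, -13, 0, 0, 0, 0, 40]
    - [26, -27, 0, 0, 0, 0, 40]
    - [28, -29, 0, 0, 0, 0, 40]
    - [30, -31, 0, 0, 0, 0, 40]
    - [30, -31, 0, 0, 0, 0, 40]
    - [30, -31, 0, 0, 0, 0, 40]
    - [30, -31, 0, 0, 0, 0, 40]
    - [30, -31, 0, 0, 0, 0, 40]
    - [30, -31, 0, 0, 0, 0, 40]
    - [26, -28, 0, 0, 0, 0, 40]
    - [22, -23, 0, 0, 0, 0, 40]
    - [12, -13, 0, 0, 0, 0, 40]

```text
time: 6.6
ee_pos: [594.0, 114.2, 288.4]
orientation: [-0.0, 0.977, 0.211, -0.0]
wrist_force: [-0.8, -0.1, -4.3]
gripper_width: 47.1
grasp_force: 42.8
```

Emit:
send_rows:
  targets:
    - [4, -5, 0, 0, 0, 0, 40]
    - [0, 0, 5, 0, 0, 0, 40]
    - [0, 0, 5, 0, 0, 0, 40]
    - [0, 0, 0, 0, 0, 0, 40]
    - [0, 0, 0, 0, 0, 0, 40]

```text
time: 7.1
ee_pos: [594.9, 116.9, 278.9]
orientation: [0.0, 0.978, 0.21, -0.0]
wrist_force: [-0.1, -0.0, -5.1]
gripper_width: 47.0
grasp_force: 42.8
```

Run:
```python
from h import *
C={n:r.capture(n) for n in("side","top")}
s=C["side"]["color"][120:260,150:330,::-1]; t=C["top"]["color"][110:250,180:360,::-1]
cv2.imwrite("pics/c2.png",np.vstack([np.hstack([cv2.resize(s,None,fx=2.2,fy=2.2),cv2.resize(t,None,fx=2.2,fy=2.2)])]))
F=[]
for i in range(6):
    r.capture("side"); s=r.observe(); F.append(s["wrist_force"])
print(np.mean(F,0),np.array(F)[:,2].round(2),s["ee_pos"])
```

```text
[-0.14195429  0.29663914 -4.80629841] [-4.12 -5.41 -4.92 -4.3  -4.67 -5.42] [595.13962134 117.94880431 278.98978007]
```

View pics/c2.png

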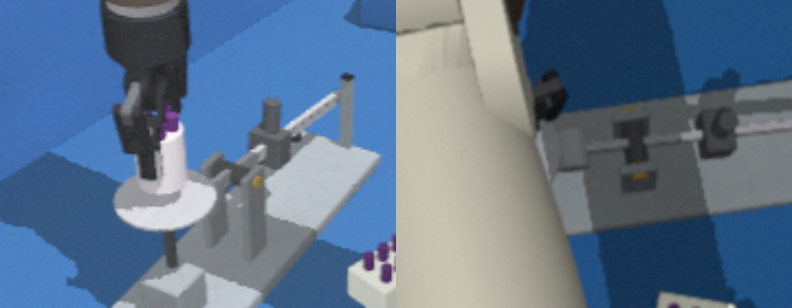

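The bucket hangs just above the middle of the pan (pan centre about (165,200) in the crop). I'll lower it slowly.

Emit:
send_rows:
  targets:
    - [0, 0, 5, 0, 0, 0, 40]
    - [0, 0, 5, 0, 0, 0, 40]
    - [0, 0, 2, 0, 0, 0, 40]
    - [0, 0, 2, 0, 0, 0, 40]
    - [0, 0, 2, 0, 0, 0, 40]
    - [0, 0, 2, 0, 0, 0, 40]
    - [0, 0, 2, 0, 0, 0, 40]
    - [0, 0, 2, 0, 0, 0, 40]
    - [0, 0, 2, 0, 0, 0, 40]
    - [0, 0, 0, 0, 0, 0, 40]

```text
time: 8.5
ee_pos: [595.1, 118.0, 254.7]
orientation: [-0.0, 0.978, 0.21, -0.0]
wrist_force: [0.5, 0.4, -3.5]
gripper_width: 47.1
grasp_force: 42.9
```

Emit:
send_rows:
  targets:
    - [0, 0, 2, 0, 0, 0, 40]
    - [0, 0, 2, 0, 0, 0, 40]
    - [0, 0, 2, 0, 0, 0, 40]
    - [0, 0, 2, 0, 0, 0, 40]
    - [0, 0, 2, 0, 0, 0, 40]
    - [0, 0, 0, 0, 0, 0, 40]
    - [0, 0, 0, 0, 0, 0, 40]

```text
time: 9.2
ee_pos: [595.1, 117.9, 244.8]
orientation: [0.0, 0.978, 0.21, -0.0]
wrist_force: [-0.0, -0.0, -3.0]
gripper_width: 46.9
grasp_force: 42.9
```

Run:
```python
from h import *
F=[]
for i in range(5):
    r.capture("side"); s=r.observe(); F.append(s["wrist_force"])
print(np.mean(F,0),np.array(F)[:,2].round(2),s["ee_pos"])
```

```text
[-0.22298803  0.27629289 -2.94800746] [-2.91 -2.9  -3.13 -3.09 -2.72] [595.08979492 117.91569243 244.90642303]
```

Emit:
send_rows:
  targets:
    - [0, 0, 2, 0, 0, 0, 40]
    - [0, 0, 3, 0, 0, 0, 40]
    - [0, 0, 3, 0, 0, 0, 40]
    - [0, 0, 3, 0, 0, 0, 40]
    - [0, 0, 3, 0, 0, 0, 40]
    - [0, 0, 3, 0, 0, 0, 40]
    - [0, 0, 2, 0, 0, 0, 40]
    - [0, 0, 0, 0, 0, 0, 40]
    - [0, 0, 0, 0, 0, 0, 40]

```text
time: 10.35
ee_pos: [595.1, 118.0, 225.9]
orientation: [-0.0, 0.978, 0.21, -0.0]
wrist_force: [0.1, -1.0, -2.6]
gripper_width: 47.2
grasp_force: 42.9
```

Emit:
send_rows:
  targets:
    - [0, 0, 1, 0, 0, 0, 40]
    - [0, 0, 1, 0, 0, 0, 40]
    - [0, 0, 0, 0, 0, 0, 40]

```text
time: 10.65
ee_pos: [595.2, 117.9, 223.8]
orientation: [0.0, 0.978, 0.21, -0.0]
wrist_force: [1.3, -1.2, -3.2]
gripper_width: 47.2
grasp_force: 42.9
```

Emit:
send_rows:
  targets:
    - [0, 0, 1, 0, 0, 0, 40]
    - [0, 0, 0, 0, 0, 0, 40]

```text
time: 10.85
ee_pos: [595.2, 118.0, 222.8]
orientation: [0.0, 0.978, 0.21, 0.0]
wrist_force: [0.6, -1.1, -2.5]
gripper_width: 47.2
grasp_force: 42.8
```

Emit:
send_rows:
  targets:
    - [0, 0, 1, 0, 0, 0, 40]
    - [0, 0, 0, 0, 0, 0, 40]

```text
time: 11.05
ee_pos: [595.2, 118.0, 222.5]
orientation: [0.0, 0.978, 0.21, 0.0]
wrist_force: [-1.6, -1.5, 3.4]
gripper_width: 47.2
grasp_force: 43.5
```

Emit:
send_rows:
  targets:
    - [0, 0, 0.5, 0, 0, 0, 40]
    - [0, 0, 0, 0, 0, 0, 40]

```text
time: 11.25
ee_pos: [595.2, 118.0, 222.5]
orientation: [0.0, 0.978, 0.21, 0.001]
wrist_force: [-2.1, -1.3, 6.3]
gripper_width: 47.1
grasp_force: 43.6
```

Emit:
send_rows:
  targets:
    - [0, 0, -0.7, 0, 0, 0, 40]
    - [0, 0, 0, 0, 0, 0, 50]
    - [0, 0, 0, 0, 0, 0, 55]
    - [0, 0, 0, 0, 0, 0, 65]
    - [0, 0, 0, 0, 0, 0, 75]
    - [0, 0, 0, 0, 0, 0, 80]
    - [0, 0, 0, 0, 0, 0, 80]
  grip_force: 20

```text
time: 11.95
ee_pos: [595.2, 118.0, 222.0]
orientation: [-0.0, 0.978, 0.21, -0.0]
wrist_force: [-0.3, -0.8, 0.3]
gripper_width: 79.9
grasp_force: 0.0
```

Emit:
send_rows:
  targets:
    - [0, 0, -10, 0, 0, 0, 80]
    - [0, 0, -20, 0, 0, 0, 80]
    - [0, 0, -30, 0, 0, 0, 80]
    - [0, 0, -30, 0, 0, 0, 80]
    - [0, 0, -20, 0, 0, 0, 80]
    - [0, 0, -10, 0, 0, 0, 80]

```text
time: 12.55
ee_pos: [595.3, 118.0, 345.0]
orientation: [0.0, 0.978, 0.21, 0.002]
wrist_force: [0.6, 0.6, -0.6]
gripper_width: 80.1
grasp_force: 0.0
```

Emit:
send_rows:
  targets:
    - [5, 10, 0, 0, 0, -0.14, 60]
    - [5, 10, 0, 0, 0, -0.14, 60]
    - [5, 10, 0, 0, 0, -0.14, 60]
    - [0, 0, 0, 0, 0, -0.14, 60]
    - [0, 0, 0, 0, 0, -0.14, 60]
    - [0, 0, 0, 0, 0, -0.14, 60]
    - [0, 0, 0, 0, 0, -0.14, 60]
    - [0, 0, 0, 0, 0, -0.14, 60]
    - [0, 0, 0, 0, 0, -0.145, 60]
    - [0, 0, 0, 0, 0, 0, 60]

```text
time: 13.55
ee_pos: [623.6, 100.7, 341.7]
orientation: [-0.0, 0.663, 0.748, -0.0]
wrist_force: [-0.3, -1.0, 0.1]
gripper_width: 59.9
grasp_force: 0.0
```

Run:
```python
from h import *
C={n:r.capture(n) for n in("side","top")}
np.save("c1.npy",C,allow_pickle=True)
for n in C: cv2.imwrite(f"pics/{n}3.png",C[n]["color"][:,:,::-1])
K0={}
for n in C:
    for l in("pan_top","beam_tip","knob_top","balance","bucket"):
        d=r.landmark_of(n,l); print(n,l,[(np.round(x["at"],1),round(x["confidence"],2)) for x in d[:2]])
        if d: K0[n,l]=d[0]["at"]
for l in("pan_top","beam_tip","knob_top","balance","bucket"):
    if ("side",l) in K0 and ("top",l) in K0: print(l,tri([(C[n],K0[n,l]) for n in C]).round(1))
s=r.observe();print(s["ee_pos"],s["orientation"],s["joint_pos"],s["time"])
big=np.vstack([cv2.resize(C["side"]["color"][130:280,180:340],None,fx=3.0,fy=3.0)])
cv2.imwrite("pics/c3.png",np.hstack([cv2.resize(C["side"]["color"][130:280,190:320],None,fx=3,fy=3),cv2.resize(C["top"]["color"][130:280,280:410],None,fx=3,fy=3)])[:,:,::-1])
```

```text
side pan_top [(array([221. , 224.1]), 0.8)]
side beam_tip [(array([137.5, 304.8]), 0.89)]
side knob_top [(array([159.3, 268.8]), 0.66)]
side balance [(array([236.5, 256.5]), 0.84)]
side bucket [(array([222.6, 225.5]), 0.66)]
top pan_top []
top beam_tip [(array([153.9, 407.1]), 0.86)]
top knob_top [(array([162.4, 324.8]), 0.88)]
top balance [(array([182.1, 288. ]), 0.67), (array([163.6, 322.5]), 0.28)]
top bucket []
beam_tip [ 638.4 -241.2  168.3]
knob_top [621.3 -71.9 190.3]
balance [ 6.169e+02 -1.100e+00 -5.000e-01]
[623.64808254 100.75858663 342.09110242] [ 9.74387154e-06  6.64312164e-01  7.47455248e-01 -2.05876464e-05] [ 1.60192907e-01  3.16526766e-01  5.18743087e-01  1.77303225e+00
 -4.11231899e-05  1.61333932e+00] 14.15
```

View pics/c3.png

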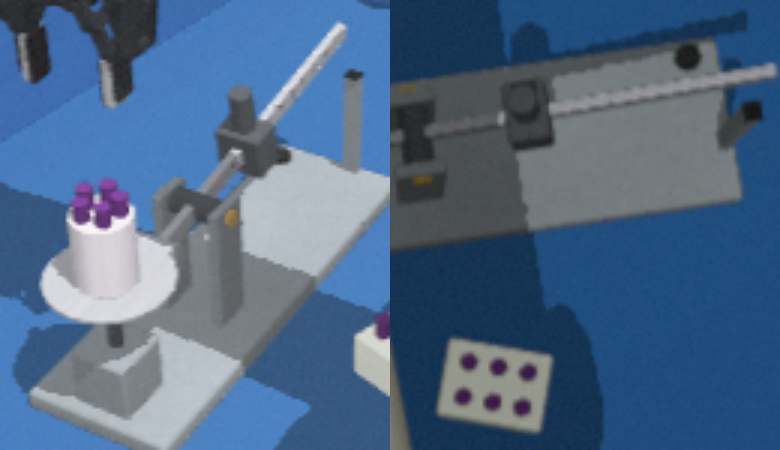

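The bucket stands upright, centred on the pan, and the pan is down. The knob top is at about (161,270) in side and (162,324) in top, and the tip is at (140,304) and (153,407).

```bash
cat >> h.py <<'E'
def model(v,t,d,h,side=1):  # stand x0,y0,yaw; distance d from pivot on -y arm, h above midline, tilt t
    y=-d*np.cos(t)-h*np.sin(t); z=120-d*np.sin(t)+h*np.cos(t)
    return np.array([v[0]-y*np.sin(v[2]),v[1]+y*np.cos(v[2]),z])
E
python3 - <<'E'
from h import *
C=np.load("c1.npy",allow_pickle=True).item()
# (cam,row,col,kind,tilt)
O=[("side",138.8,304.2,250,0,-.15),("top",153.6,407.2,250,0,-.15),("side",160.2,270,'d',56,-.15),("top",162.2,324.4,'d',56,-.15),
("side",159.6,302,250,0,.15),("top",163,398.6,250,0,.15),("side",167.5,273.5,'d',56,.15),("top",164.9,333,'d',56,.15)]
def f(v):
    e=[]
    for n,a,b,d,h,t in O: e+=list(np.subtract(proj(C[n],model(v,t,v[3] if d=='d' else d,h)),(a,b)))
    # pan (raised/lowered): point on +y, level
    for n,a,b,z in(("top",178,230,168),("side",211,224.3,168),("side",221,224.1,132)):
        e+=list(np.subtract(proj(C[n],np.array([v[0]-118.7*np.sin(v[2]),v[1]+118.7*np.cos(v[2]),z])),(a,b)))
    return e
s=least_squares(f,[612,-1,.12,85],loss="soft_l1");v=s.x;print(v.round(3));print(np.round(f(v),1).reshape(-1,2).tolist())
print("knob now",model(v,-.15,v[3],56),"grasp h44",model(v,-.15,v[3],44),"target",model(v,-.15,174,44))
E
```

```text
[6.11174e+02 1.07700e+00 1.29000e-01 8.38130e+01]
[[1.3, -1.5], [0.6, 0.8], [-0.1, -0.8], [0.8, 0.9], [4.2, 0.3], [-0.4, 1.4], [-1.8, -0.5], [-0.3, -0.5], [1.0, -0.2], [-1.4, -1.3], [1.7, 0.3]]
knob now [620.76729817 -72.80528745 187.89598294] grasp h44 [620.99820554 -74.5836166  176.03073   ] target [ 632.48070999 -163.0159241   189.50816248]
```

Emit:
send_rows:
  targets:
    - [-20, -3, 0, 0, 0, 0, 50]
    - [-30, -4, 0, 0, 0, 0, 50]
    - [-40, -5, 0, 0, 0, 0, 50]
    - [-40, -5, 0, 0, 0, 0, 50]
    - [-30, -4, 0, 0, 0, 0, 50]
    - [-13.5, -2, 0, 0, 0, 0, 50]
    - [0, 0, 20, 0, 0, 0, 50]
    - [0, 0, 30, 0, 0, 0, 50]
    - [0, 0, 20, 0, 0, 0, 50]
    - [0, 0, 0, 0, 0, 0, 50]
    - [0, 0, 0, 0, 0, 0, 50]

```text
time: 15.25
ee_pos: [621.2, -73.8, 272.7]
orientation: [-0.0, 0.664, 0.748, 0.0]
wrist_force: [0.6, 0.2, 0.9]
gripper_width: 50.0
grasp_force: 0.0
```

Run:
```python
from h import *
C={n:r.capture(n) for n in("side","top")}
cv2.imwrite("pics/c4.png",np.hstack([cv2.resize(C["side"]["color"][100:200,220:320],None,fx=4,fy=4),cv2.resize(C["top"]["color"][110:210,280:380],None,fx=4,fy=4)])[:,:,::-1])
s=r.observe();p=np.array(s["ee_pos"]);print(p,s["time"])
for z in (188,): print([proj(C[n],np.array([p[0],p[1],z])) for n in C])
```

```text
[621.62708892 -73.99151431 273.78774503] 15.35
[(np.float64(159.69389378234416), np.float64(269.1792756769462)), (np.float64(162.53830958437666), np.float64(325.8432778069801))]
```

View pics/c4.png

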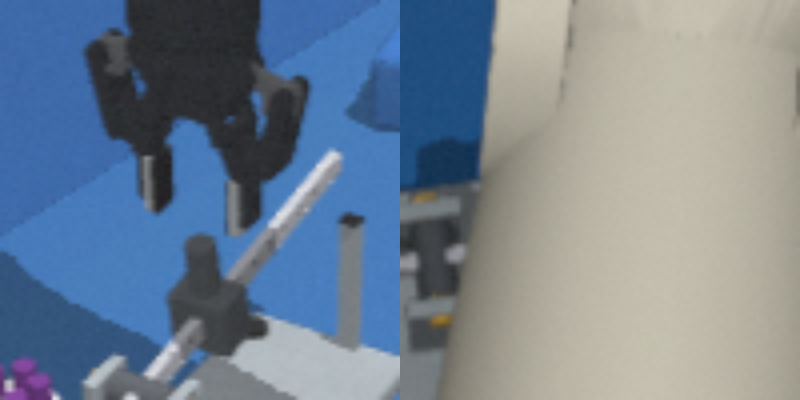

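The knob lies midway between the fingertips in the side crop, so I'll descend and pinch lightly.

Emit:
send_rows:
  targets:
    - [0, 0, 15, 0, 0, 0, 50]
    - [0, 0, 15, 0, 0, 0, 50]
    - [0, 0, 10, 0, 0, 0, 45]
    - [0, 0, 2, 0, 0, 0, 35]
    - [0, 0, 0, 0, 0, 0, 30]
    - [0, 0, 0, 0, 0, 0, 26]
    - [0, 0, 0, 0, 0, 0, 24]
    - [0, 0, 0, 0, 0, 0, 24]
  grip_force: 20

```text
time: 16.15
ee_pos: [621.4, -74.3, 230.6]
orientation: [0.0, 0.664, 0.748, 0.0]
wrist_force: [-0.7, -0.0, -0.4]
gripper_width: 24.2
grasp_force: 0.0
```

Emit:
send_rows:
  targets:
    - [0, 0, 0, 0, 0, 0, 22]
    - [0, 0, 0, 0, 0, 0, 21]
    - [0, 0, 0, 0, 0, 0, 21]

```text
time: 16.45
ee_pos: [621.2, -74.3, 230.1]
orientation: [0.0, 0.664, 0.748, 0.0]
wrist_force: [0.6, 0.1, 0.3]
gripper_width: 20.8
grasp_force: 0.0
```

Emit:
send_rows:
  targets:
    - [0, 0, 0, 0, 0, 0, 20]
    - [0, 0, 0, 0, 0, 0, 19]
    - [0, 0, 0, 0, 0, 0, 18]
    - [0, 0, 0, 0, 0, 0, 18]
    - [0, 0, 0, 0, 0, 0, 18]

```text
time: 16.95
ee_pos: [621.0, -74.3, 230.2]
orientation: [-0.0, 0.664, 0.748, -0.0]
wrist_force: [-5.1, -1.0, 2.6]
gripper_width: 19.3
grasp_force: 19.5
```

Emit:
send_rows:
  targets:
    - [-5, 0.05, -0.75, 0, 0, 0, 18]
    - [-5, 0.05, -0.75, 0, 0, 0, 18]
    - [-9.9, 0.1, -1.5, 0, 0, 0, 18]
    - [0, 0, 0, 0, 0, 0, 18]

```text
time: 17.35
ee_pos: [623.6, -94.6, 233.0]
orientation: [-0.0, 0.664, 0.747, -0.0]
wrist_force: [-5.3, -1.8, 2.9]
gripper_width: 19.4
grasp_force: 19.9
```

Run:
```python
from h import *
F=[]
for i in range(4): r.capture("side"); s=r.observe(); F.append(s["wrist_force"])
print(np.mean(F,0),s["ee_pos"],s["grasp_force"],s["gripper_width"],[(x["at"],x["confidence"]) for x in r.landmark_of("side","beam_tip")],[(x["at"],x["confidence"]) for x in r.landmark_of("side","knob_top")])
```

```text
[-5.25818248 -2.55137044  2.99217907] [623.56742304 -94.21651781 233.2228801 ] 19.852430820465088 19.19091539395213 [([137.6, 304.5], 0.94)] [([158.4, 276.5], 0.55)]
```

Emit:
send_rows:
  targets:
    - [-9.9, -0.1, -1.5, 0, 0, 0, 18]
    - [-9.9, -0.1, -1.5, 0, 0, 0, 18]
    - [-9.9, 0.1, -1.5, 0, 0, 0, 18]
    - [0, 0, 0, 0, 0, 0, 18]
    - [0, 0, 0, 0, 0, 0, 18]

```text
time: 18.15
ee_pos: [627.4, -124.3, 237.9]
orientation: [0.001, 0.665, 0.747, -0.0]
wrist_force: [-1.4, -2.6, 2.2]
gripper_width: 19.6
grasp_force: 20.0
```

Emit:
send_rows:
  targets:
    - [-9.9, 0.1, -1.5, 0, 0, 0, 18]
    - [-9.9, 0.1, -1.5, 0, 0, 0, 18]
    - [-9.9, 0.1, -1.5, 0, 0, 0, 18]
    - [0, 0, 0, 0, 0, 0, 18]
    - [0, 0, 0, 0, 0, 0, 18]

```text
time: 18.65
ee_pos: [631.2, -153.9, 242.3]
orientation: [0.001, 0.665, 0.747, -0.0]
wrist_force: [1.3, -1.4, 0.5]
gripper_width: 19.6
grasp_force: 20.3
```

Emit:
send_rows:
  targets:
    - [0, 0, 0, 0, 0, 0, 24]
    - [0, 0, 0, 0, 0, 0, 40]
    - [0, 0, 0, 0, 0, 0, 50]
    - [0, 0, -10, 0, 0, 0, 50]
    - [0, 0, -20, 0, 0, 0, 50]
    - [0, 0, -20, 0, 0, 0, 50]
    - [0, 0, 0, 0, 0, 0, 50]
    - [0, 0, 0, 0, 0, 0, 50]
    - [0, 0, 0, 0, 0, 0, 50]
    - [0, 0, 0, 0, 0, 0, 50]
    - [0, 0, 0, 0, 0, 0, 50]
    - [0, 0, 0, 0, 0, 0, 50]

```text
time: 19.85
ee_pos: [630.9, -152.9, 291.7]
orientation: [-0.0, 0.664, 0.748, -0.0]
wrist_force: [0.9, 0.1, 0.7]
gripper_width: 50.3
grasp_force: 0.0
```

Emit:
send_rows:
  targets:
    - [0, 0, 0, 0, 0, 0, 50]
    - [0, 0, 0, 0, 0, 0, 50]
    - [0, 0, 0, 0, 0, 0, 50]
    - [0, 0, 0, 0, 0, 0, 50]
    - [0, 0, 0, 0, 0, 0, 50]
    - [0, 0, 0, 0, 0, 0, 50]
    - [0, 0, 0, 0, 0, 0, 50]
    - [0, 0, 0, 0, 0, 0, 50]
    - [0, 0, 0, 0, 0, 0, 50]

```text
time: 20.75
ee_pos: [631.0, -153.0, 292.1]
orientation: [-0.0, 0.664, 0.748, -0.0]
wrist_force: [-0.2, -0.6, 0.0]
gripper_width: 49.9
grasp_force: 0.0
```

Run:
```python
from h import *
C={n:r.capture(n) for n in("side","top")}
np.save("c2.npy",C,allow_pickle=True)
for n in C:
    for l in("pan_top","beam_tip","knob_top"):
        d=r.landmark_of(n,l); print(n,l,[(np.round(x["at"],1),round(x["confidence"],2)) for x in d[:2]])
v=[611.17,1.08,.129]
for t in(-.15,-.1,-.05,0,.05,.15): print(t,"tip",np.round(proj(C["side"],model(v,t,250,0)),1),"top",np.round(proj(C["top"],model(v,t,250,0)),1),"knob",np.round(proj(C["side"],model(v,t,164,56)),1))
C1=np.load("c1.npy",allow_pickle=True).item(); C0=np.load("c0.npy",allow_pickle=True).item()
cv2.imwrite("pics/c5.png",np.hstack([cv2.resize(c["side"]["color"][125:235,235:315],None,fx=3.3,fy=3.3,interpolation=cv2.INTER_CUBIC) for c in (C0,C1,C)])[:,:,::-1])
s=r.observe();print(s["ee_pos"],s["time"])
```

```text
side pan_top [(array([217.4, 221.1]), 0.66)]
side beam_tip [(array([142.1, 303.8]), 0.7)]
side knob_top [(array([146. , 285.6]), 0.74)]
top pan_top [(array([180.3, 230.3]), 0.85), (array([183.9, 229.2]), 0.74)]
top beam_tip []
top knob_top []
-0.15 tip [140.1 302.7] top [154.3 408. ] knob [141.2 285.4]
-0.1 tip [143.9 302.9] top [155.6 407.3] knob [143.3 286.2]
-0.05 tip [147.7 303. ] top [157.  406.4] knob [145.5 286.9]
0 tip [151.7 303. ] top [158.4 405.1] knob [147.8 287.5]
0.05 tip [155.7 302.9] top [159.8 403.7] knob [150.2 288. ]
0.15 tip [163.8 302.3] top [162.6 400. ] knob [155.2 288.8]
[ 630.96938794 -152.97065577  292.071144  ] 21.15
```

View pics/c5.png

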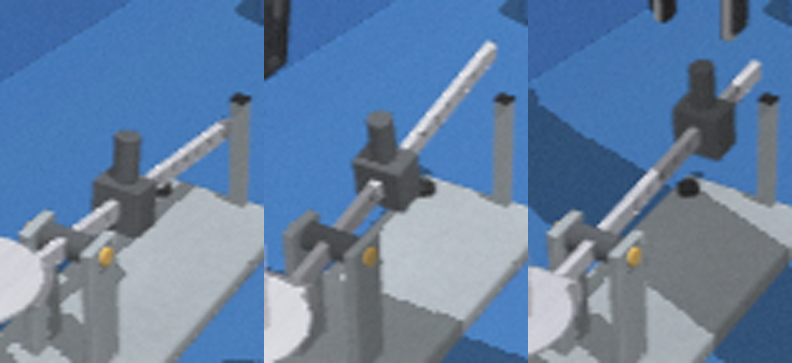

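Emit:
send_rows:
  targets:
    - [-2.5, 0, 10, 0, 0, 0, 50]
    - [-2.5, 0, 20, 0, 0, 0, 50]
    - [0, 0, 20, 0, 0, 0, 45]
    - [0, 0, 10, 0, 0, 0, 35]
    - [0, 0, 0, 0, 0, 0, 30]
    - [0, 0, 0, 0, 0, 0, 24]
    - [0, 0, 0, 0, 0, 0, 21]
    - [0, 0, 0, 0, 0, 0, 20]
    - [0, 0, 0, 0, 0, 0, 18]
    - [0, 0, 0, 0, 0, 0, 18]
    - [0, 0, 0, 0, 0, 0, 18]

```text
time: 22.25
ee_pos: [631.8, -158.1, 232.5]
orientation: [0.001, 0.664, 0.748, 0.0]
wrist_force: [2.3, -1.8, 1.2]
gripper_width: 19.2
grasp_force: 20.5
```

Emit:
send_rows:
  targets:
    - [-3, 0, -0.2, 0, 0, 0, 18]
    - [-3, 0, -0.2, 0, 0, 0, 18]
    - [-3, 0, -0.2, 0, 0, 0, 18]
    - [0, 0, 0, 0, 0, 0, 18]
    - [0, 0, 0, 0, 0, 0, 18]

```text
time: 22.75
ee_pos: [632.9, -167.1, 232.8]
orientation: [0.0, 0.664, 0.748, 0.0]
wrist_force: [4.6, 1.3, 0.5]
gripper_width: 19.0
grasp_force: 20.5
```

Emit:
send_rows:
  targets:
    - [0, 0, 0, 0, 0, 0, 24]
    - [0, 0, 0, 0, 0, 0, 40]
    - [0, 0, 0, 0, 0, 0, 50]
    - [0, 0, -10, 0, 0, 0, 50]
    - [0, 0, -20, 0, 0, 0, 50]
    - [0, 0, -20, 0, 0, 0, 50]
    - [0, 0, 0, 0, 0, 0, 50]
    - [0, 0, 0, 0, 0, 0, 50]
    - [0, 0, 0, 0, 0, 0, 50]
    - [0, 0, 0, 0, 0, 0, 50]
    - [0, 0, 0, 0, 0, 0, 50]
    - [0, 0, 0, 0, 0, 0, 50]

```text
time: 23.95
ee_pos: [632.5, -166.8, 282.3]
orientation: [-0.0, 0.664, 0.748, -0.0]
wrist_force: [-0.3, -0.1, 0.3]
gripper_width: 50.1
grasp_force: 0.0
```

Emit:
send_rows:
  targets:
    - [0, 0, 0, 0, 0, 0, 50]
    - [0, 0, 0, 0, 0, 0, 50]
    - [0, 0, 0, 0, 0, 0, 50]
    - [0, 0, 0, 0, 0, 0, 50]
    - [0, 0, 0, 0, 0, 0, 50]
    - [0, 0, 0, 0, 0, 0, 50]
    - [0, 0, 0, 0, 0, 0, 50]
    - [0, 0, 0, 0, 0, 0, 50]
    - [0, 0, 0, 0, 0, 0, 50]
    - [0, 0, 0, 0, 0, 0, 50]
    - [0, 0, 0, 0, 0, 0, 50]

```text
time: 25.05
ee_pos: [632.6, -166.9, 282.7]
orientation: [-0.0, 0.664, 0.748, -0.0]
wrist_force: [0.1, 0.2, -0.1]
gripper_width: 49.9
grasp_force: 0.0
```

```bash
cat >> h.py <<'E'
def gray(im): return cv2.resize(im.astype(np.float32).mean(2),None,fx=8,fy=8,interpolation=cv2.INTER_CUBIC)
def shift(ref,im,rc,hw,sr):  # template at rc in ref, found in im: row/col displacement
    A,B=gray(ref),gray(im); r0,c0=[int(x*8) for x in rc]; h=hw*8; s=sr*8
    T=A[r0-h:r0+h,c0-h:c0+h]; S=B[r0-h-s:r0+h+s,c0-h-s:c0+h+s]
    m=cv2.matchTemplate(S,T,cv2.TM_CCOEFF_NORMED); _,q,_,l=cv2.minMaxLoc(m); return (l[1]-s)/8,(l[0]-s)/8,round(q,3)
E
python3 - <<'E'
from h import *
Cs=[np.load(f"c{i}.npy",allow_pickle=True).item() for i in(0,1,2)]
C={n:r.capture(n) for n in("side","top")}; np.save("c3.npy",C,allow_pickle=True); Cs.append(C)
for i in(2,3):
  print(i,"tip",shift(Cs[1]["side"]["color"],Cs[i]["side"]["color"],(141,303),5,16),
  "bucket/pan",shift(Cs[1]["side"]["color"],Cs[i]["side"]["color"],(212,224),14,12),
  "post",shift(Cs[1]["side"]["color"],Cs[i]["side"]["color"],(158,308),5,3))
for l in("pan_top","beam_tip","knob_top"): print(l,[(np.round(x["at"],1),round(x["confidence"],2)) for x in r.landmark_of("side",l)[:2]])
v=[611.17,1.08,.129]
pan=lambda t:np.array([v[0]-120*np.cos(t)*np.sin(v[2]),v[1]+120*np.cos(t)*np.cos(v[2]),150+120*np.sin(t)+25])
for t in(-.15,-.1,-.05,0,.05): print(t,np.subtract(proj(C["side"],model(v,t,250,0)),proj(C["side"],model(v,-.15,250,0))).round(2),np.subtract(proj(C["side"],pan(t)),proj(C["side"],pan(-.15))).round(2))
cv2.imwrite("pics/c6.png",np.hstack([cv2.resize(c["side"]["color"][120:240,190:320],None,fx=3,fy=3,interpolation=cv2.INTER_CUBIC) for c in (Cs[1],C)])[:,:,::-1])
E
```

```text
2 tip (5.5, 0.375, 0.962) bucket/pan (-3.375, -0.75, 0.962) post (0.0, 0.0, 0.997)
3 tip (10.625, 0.5, 0.741) bucket/pan (-6.625, -1.125, 0.955) post (0.0, 0.125, 0.985)
pan_top [(array([213.5, 222.1]), 0.8)]
beam_tip [(array([147.2, 304.3]), 0.81)]
knob_top [(array([149.3, 285.9]), 0.87), (array([343.5, 245.2]), 0.65)]
-0.15 [0. 0.] [0. 0.]
-0.1 [3.8  0.21] [-2.   -0.44]
-0.05 [7.68 0.3 ] [-4.1 -0.8]
0 [11.62  0.29] [-6.3  -1.09]
0.05 [15.62  0.17] [-8.58 -1.29]
```

View pics/c6.png

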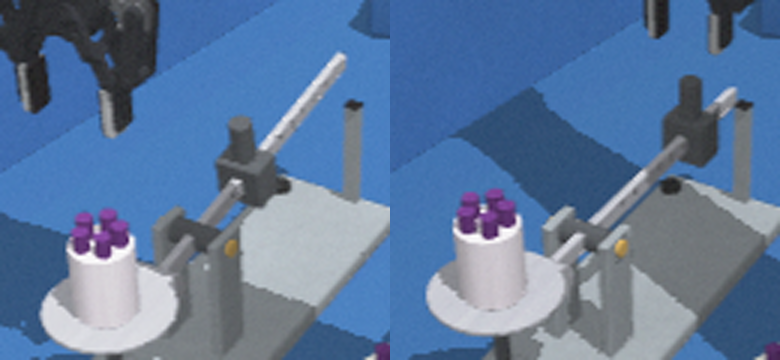

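```bash
cat >> h.py <<'E'
V=[611.17,1.08,.129]
def tipmeas(ims,c):
    """centre row of the light beam end, columns 297..302, against blue (red channel)"""
    R=np.mean([i.astype(float)[:,:,0] for i in ims],0); out=[]
    for col in range(296,302):
        p=R[125:165,col]; k=int(np.argmax(p)); w=p[max(0,k-6):k+7]; b=np.percentile(p,35)
        w=np.clip(w-b-.3*(p[k]-b),0,None); out.append(125+max(0,k-6)+(w*np.arange(len(w))).sum()/w.sum())
    return np.array(out)
def tippred(t,c):
    P=[]
    for d in(205,250):
        for h in(-8,8):
            for x in(-4,4): P.append(proj(c,model(V,t,d,h)+np.array([np.cos(V[2])*x,np.sin(V[2])*x,0])))
    q=cv2.convexHull(np.float32([[b,a] for a,b in P]))
    m=np.zeros((420*8,560*8),np.uint8); cv2.fillConvexPoly(m,np.int32(q*8+4),1)
    return np.array([np.nonzero(m[:,c0*8:c0*8+8].any(1))[0].mean()/8-.5 if m[:,c0*8:c0*8+8].any() else np.nan for c0 in range(296,302)])
E
python3 - <<'E'
from h import *
Cs=[np.load(f"c{i}.npy",allow_pickle=True).item() for i in range(4)]
c=Cs[3]["side"]; ims=[r.capture("side")["color"] for _ in range(4)]
m=[tipmeas([Cs[i]["side"]["color"]],c) for i in(1,2)]+[tipmeas(ims,c)]
for x in m: print(x.round(2))
for t in(-.15,-.075,-.02,0,.02): print(t,tippred(t,c).round(2))
post=lambda z:np.array([V[0]-18*np.cos(V[2])+236*np.sin(V[2]),V[1]-18*np.sin(V[2])-236*np.cos(V[2]),z])
print("post top",proj(c,post(122)))
av=np.mean(ims,0)
print([shift(Cs[1]["side"]["color"],av,(y,x),h,12) for y,x,h in((205,224,10),(200,224,8),(215,224,16))])
print(r.observe()["time"])
E
```

```text
[147.65 146.04 144.59 143.31 142.46 141.2 ]
[151.84 150.02 149.31 148.99 148.25 147.46]
[155.83 155.51 154.03 153.   153.74 153.18]
-0.15 [147.62 146.94 145.69 144.5  143.25 142.25]
-0.075 [152.81 152.25 151.12 150.   149.   147.88]
-0.02 [156.62 156.06 155.06 154.06 153.06 152.  ]
0 [157.94 157.38 156.44 155.44 154.5  153.56]
0.02 [159.31 158.69 157.81 156.88 155.94 155.  ]
post top (np.float64(155.0205415354962), np.float64(306.4956195415322))
[(-6.75, -1.125, 0.981), (-6.75, -1.125, 0.975), (-6.625, -1.25, 0.946)]
25.5
```

Run:
```python
from h import *
Cs=[np.load(f"c{i}.npy",allow_pickle=True).item() for i in range(4)]
I=[c["side"]["color"] for c in Cs]; c=Cs[3]["side"]
I[3]=np.mean([r.capture("side")["color"] for _ in range(4)],0)
d=r.landmark_of("side","pan_top")
p=lambda t,x,y,z0=0:np.array([V[0]+x*np.cos(V[2])-(y+120*np.cos(t))*np.sin(V[2]),V[1]+x*np.sin(V[2])+(y+120*np.cos(t))*np.cos(V[2]),150+120*np.sin(t)+z0])
# rim point at leftmost in image
best=min(((proj(c,p(-.15,50*np.cos(q),50*np.sin(q)))[1],q) for q in a)); q=best[1]; rc=proj(c,p(-.15,50*np.cos(q),50*np.sin(q))); print("left rim",rc)
for hw in(6,8):
  print([shift(I[1],I[i],rc,hw,18) for i in(0,2,3)])
for t in(.15,-.075,-.02,0,.02): print(t,np.subtract(proj(c,p(t,50*np.cos(q),50*np.sin(q))),rc).round(2))
# knob: calibrate with tilt-state 2 -> 3
```

```text
left rim (np.float64(224.57301593276773), np.float64(201.3682288807418))
[(-13.0, -1.75, 0.992), (-3.25, -0.75, 0.989), (-6.375, -1.375, 0.991)]
[(-13.125, -1.75, 0.972), (-3.25, -0.75, 0.977), (-6.25, -1.375, 0.976)]
0.15 [-13.03  -1.91]
-0.075 [-2.94 -0.75]
-0.02 [-5.24 -1.19]
0 [-6.11 -1.33]
0.02 [-6.99 -1.45]
```

Emit:
send_rows:
  targets:
    - [0, 0, -20, 0, 0, 0, 50]
    - [0, 0, -30, 0, 0, 0, 50]
    - [0, -20, -20, 0, 0, 0, 50]
    - [0, -40, 0, 0, 0, 0, 50]
    - [0, -40, 0, 0, 0, 0, 50]
    - [0, -40, 0, 0, 0, 0, 50]
    - [0, -40, 0, 0, 0, 0, 50]
    - [0, -40, 0, 0, 0, 0, 50]
    - [0, -20, 0, 0, 0, 0, 50]
    - [0, 0, 0, 0, 0, 0, 50]
    - [0, 0, 0, 0, 0, 0, 50]

```text
time: 26.85
ee_pos: [394.3, -195.2, 353.1]
orientation: [0.001, 0.664, 0.747, 0.0]
wrist_force: [-0.4, -0.6, 0.5]
gripper_width: 49.6
grasp_force: 0.0
```

Run:
```python
from h import *
Cs=[np.load(f"c{i}.npy",allow_pickle=True).item() for i in range(4)]
I=[c["side"]["color"] for c in Cs]; c=Cs[3]["side"]
J=np.mean([r.capture("side")["color"] for _ in range(6)],0)
rc=(224.57,201.37)
for hw in(5,6,8): print("rim from C1",shift(I[1],J,rc,hw,18),"from C0",shift(I[0],J,(211.5,199.5),hw,18))
print("tip",[shift(I[1],J,x,h,16) for x,h in(((141,303),4),((141,303),5),((141,302),4),((143,300),4))])
print("tip rows",tipmeas([I[1]],c).round(2),tipmeas([J],c).round(2))
t=r.capture("top")
cv2.imwrite("pics/c7.png",np.hstack([cv2.resize(J[130:190,260:325].astype(np.uint8),None,fx=6,fy=6,interpolation=cv2.INTER_CUBIC),cv2.resize(t["color"][130:190,345:410],None,fx=6,fy=6,interpolation=cv2.INTER_CUBIC)])[:,:,::-1])
for tt in(-.03,-.015,0,.015): print(tt,[np.round(proj(c,model(V,tt,250,h)+np.array([x,.13*x,0])),1).tolist() for h,x in((8,-4),(8,4),(-8,-4))],np.round(proj(t,model(V,tt,250,8)),1))
s=r.observe();print(s["time"],s["ee_pos"])
```

```text
rim from C1 (-6.25, -1.375, 0.988) from C0 (6.625, 0.375, 0.991)
rim from C1 (-6.25, -1.375, 0.99) from C0 (6.625, 0.375, 0.994)
rim from C1 (-6.25, -1.375, 0.976) from C0 (7.0, 0.25, 0.974)
tip [(12.375, -1.875, 0.652), (-16.0, 5.0, 0.505), (11.5, -1.0, 0.692), (9.875, 0.5, 0.707)]
tip rows [147.65 146.04 144.59 143.31 142.46 141.2 ] [155.86 155.52 154.51 153.81 153.87 152.92]
-0.03 [[147.1, 304.3], [146.4, 301.7], [152.2, 304.3]] [156.7 406.7]
-0.015 [[148.3, 304.3], [147.6, 301.7], [153.4, 304.3]] [157.1 406.4]
0 [[149.5, 304.4], [148.8, 301.7], [154.6, 304.3]] [157.5 406. ]
0.015 [[150.7, 304.3], [150.0, 301.7], [155.8, 304.2]] [157.9 405.6]
27.2 [ 394.81817492 -195.01762618  352.31744541]
```

View pics/c7.png

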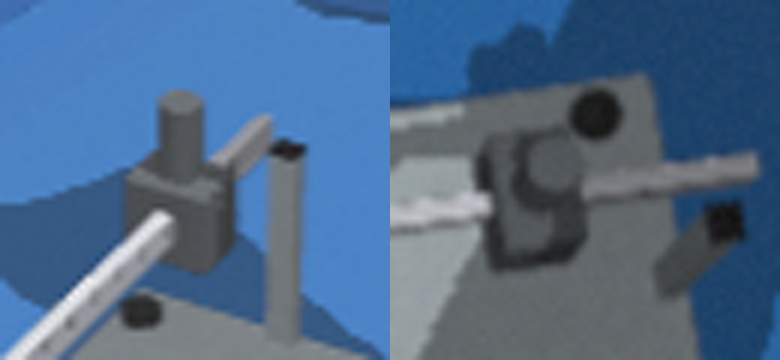

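The side crop shows the tip's top corner at about row 149.2; the model puts level at 149.5. The pan rim reads +0.004 rad. The beam is level and the arm is clear, so I'm handing in.

```bash
python3 -c "
from bench import r
print(r.hand_in())"
```

```text
the job is handed in; nothing more can be done
None
```

The bucket stands upright on the pan, the counterpoise is slid out so the beam rests level by itself (within about 0.01 rad by camera), everything is released, and the job was handed in at about 27 s.

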